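Pack a three-button repair kit and clear the cart

ROBOT

A 7-joint arm with a two-finger parallel gripper is mounted at the origin on the work surface. World frame = base frame: x ahead of the robot, y to its left, z up, the work surface at z = 0. Lengths are in m, angles in degrees, forces in N, time in s.
With the tool pointing down it reaches from about 0.4 to 0.9 m from the base axis. Payload 5.5 kg.
Tool frame: the origin (TCP) lies midway between the tips of the shut fingers; the grasp point (between the pads) lies 19 mm behind it (robot.grip_point_offset is the distance from the TCP to the grasp point, in m); z points along the fingers, y is the line along which they close (so a half turn about z gives the same grasp; the last joint's range is limited). The gripper opens to 92 mm and grips with 3 to 60 N. Pads are 19 mm wide; open, the fingers measure 130 mm over their backs; the gripper's body (75 mm by 190 mm) begins 47 mm behind the grasp point.
Start: joints at [-48.976, 28.699, -24.465, 88.831, 12.651, 65.22, -12.049], TCP at [0.284, 0.585, 0.227] pointing down, gripper open.
Joint ranges: [-164.97, 164.97], [-17.58, 116.51], [-87.97, 89.64], [11.32, 138.91], [-80.73, 260.73], [10.89, 115.49], [-147.41, 147.41]. Speed limits (degrees/s): [147.25, 147.25, 180, 180, 180, 180, 180].

INTERFACE

Orientations are given as [roll, pitch, yaw] about the fixed x, y, z axes, in that order (R = Rz(yaw) Ry(pitch) Rx(roll)).
In Python, from bench import robot, fingers, solve_ik, snapshot, calibration, finish_job gives the robot as it stands. Calls block until the motion is done:
- robot.move_pose(position, orientation): joint-space move of the TCP to a pose.
- robot.move_straight(position, vel=0.15, attitude=None, until_force=None): straight line of the TCP; attitude=None keeps the orientation; vel is the mean speed in m/s. With until_force (N) it stops when the force on the tool has changed by that much, and returns True; else False.
- robot.movej(angles): joint-space move.
- fingers.set_gripper(opening): opening from 0.0 (shut) to 1.0 (fully open); the grip force is fixed at half the most; returns when the fingers have stopped.
- robot.dwell(seconds).
- solve_ik(position, orientation): joint angles nearest the present ones, or None.
- snapshot(name): name is "side" or "top" or "wrist"; returns (picture, depth): 420x560x3 uint8, red, green, blue; 420x560 float32, m along the optical axis (not along the pixel's ray), 0 where there is no reading.
- calibration(name): a dict with "fovy" (degrees; the focal length in pixels is half the picture's height over the tangent of half this angle, whatever the lens; pixels are square), "cx", "cy" (the principal point, pixels), "cam_to_world" (4x4, takes a point from camera to world coordinates). Camera axes: x right, y down, z forward; pixel columns grow to the right and rows downward; lengths in m; the calibration is good to about 2 mm. The wrist camera is an equidistant fisheye: a pixel r from the principal point sees the ray r / f radians off the axis. A picture is of the moment at which its call begins: read the wrist's pose just before it. calibration takes no time and is no camera call; for the wrist camera it gives the pose at the moment of the call.
A pose or a line that the arm cannot do raises robot.MotionError and nothing moves.
- finish_job(): hands the job in; it is judged then, once.
Readings, each from a call of its own:
- robot.current_time_s(): time.
- robot.current_joint_pos(): joint angles.
- robot.current_joint_velocities(): joint speeds.
- robot.current_joint_efforts(): joint torques, N m.
- robot.current_tcp_pos(): TCP position.
- robot.current_tool_rot(): TCP orientation.
- robot.current_force(): force on the tool from outside, world axes, zero at the start.
- robot.current_ft_torque(): the same for the moment, N m.
- robot.current_width(): opening from 0.0 (shut) to 1.0 (fully open).
- robot.current_grip_force(): force on a finger pad.
Only numpy, scipy, OpenCV 4.12 (cv2) and the standard library are available. Lean on these libraries where they do the work, as an engineer would, in place of code of your own. Each camera call takes 0.05 s, during which the arm holds its last target. There are 200 camera calls.

TASK

Pack the repair kit: put exactly three of the amber rollover buttons into the grey kit box and shut its lid fully. Every other rollover button goes into the round tin and every black relay block into the rectangular tray; leave the flipper bracket, the ball guide and the screwdriver where they lie.

Things in the scene. Friction and masses are not known exactly. Their poses are not given: they have to be found in the camera images.
- button1: amber plastic rollover button: a 34 x 34 mm square flange 6 mm thick with an upright round button 26 mm in diameter on top, 24 mm high in all; origin at the centre of the flange's underside, z up through the round button, x and y along the flange's sides. May be absent (None).
- button2: amber plastic rollover button: a 34 x 34 mm square flange 6 mm thick with an upright round button 26 mm in diameter on top, 24 mm high in all; origin at the centre of the flange's underside, z up through the round button, x and y along the flange's sides. May be absent (None).
- button3: amber plastic rollover button: a 34 x 34 mm square flange 6 mm thick with an upright round button 26 mm in diameter on top, 24 mm high in all; origin at the centre of the flange's underside, z up through the round button, x and y along the flange's sides. May be absent (None).
- button4: amber plastic rollover button: a 34 x 34 mm square flange 6 mm thick with an upright round button 26 mm in diameter on top, 24 mm high in all; origin at the centre of the flange's underside, z up through the round button, x and y along the flange's sides. May be absent (None).
- button5: amber plastic rollover button: a 34 x 34 mm square flange 6 mm thick with an upright round button 26 mm in diameter on top, 24 mm high in all; origin at the centre of the flange's underside, z up through the round button, x and y along the flange's sides. May be absent (None).
- relay1: black bakelite relay block, 50 mm (x) by 30 mm (y) by 24 mm high, with three brass contacts on top; origin at the centre of its underside. May be absent (None).
- relay2: black bakelite relay block, 50 mm (x) by 30 mm (y) by 24 mm high, with three brass contacts on top; origin at the centre of its underside. May be absent (None).
- relay3: black bakelite relay block, 50 mm (x) by 30 mm (y) by 24 mm high, with three brass contacts on top; origin at the centre of its underside. May be absent (None).
- kit: grey plastic kit box with a hinged lid, fixed to the cart: 160 mm (x) by 140 mm (y) outside, 50 mm high without the lid, walls and floor 5 mm; origin at the centre of its underside, z up, x towards the hinge side (away from the robot)
- kit_lid (a joint): hinge of the kit box's lid, stiff enough to stay where it is left: 0 = shut, grows as it opens (rad), about 1.57 = upright; it starts open at 1.6 to 1.85. The lid is a plate 6 mm thick that covers the box, about 160 mm from hinge to free edge; shut it lies on the rim, with its top 56 mm above the cart
- kit_lid_hinge (a point): middle of the lid's hinge line, on the rim of the box at the +x side; the hinge line runs along the box's y
- kit_lid_handle (a point): grip point of the small black knob near the middle of the lid's free edge, on its outer face
- tin: round dark steel tin, open on top, fixed: 132 mm across the rim, 42 mm high, wall 3 mm; origin at the centre of its underside
- tray: rectangular aluminium tray, open on top, fixed: 110 mm (x) by 180 mm (y), 35 mm high, walls and floor 4 mm; origin at the centre of its underside
- bracket: bystander: cast aluminium flipper bracket, 50 x 100 mm, 37 mm high; origin at the centre of its underside
- guide: bystander: curved chrome ball guide, a bent 10 mm rod about 150 mm long; origin near its middle, at table height
- driver: bystander: screwdriver lying on the cart; origin under its middle
Not all that is in view belongs to the job. Leave any blue look-alike of the tray alone. What is shaped like the relay1 but turquoise is not meant.

How it is judged (in metres and radians):
At the end, for the whole second after the job is handed in: Exactly three of the buttons lie inside the kit box (below its rim) and the lid is shut to within 0.06 rad; every other button lies inside the round tin and every relay block inside the rectangular tray, below their rims; all are at rest (value of joint kit_lid below 0.06 rad and horizontal distance between any of button1, button2, button3 and kit below 0.105 m and horizontal distance between any of button1, button2, button4 and kit below 0.105 m and horizontal distance between any of button1, button2, button5 and kit below 0.105 m and horizontal distance between any of button1, button3, button4 and kit below 0.105 m and horizontal distance between any of button1, button3, button5 and kit below 0.105 m and horizontal distance between any of button1, button4, button5 and kit below 0.105 m and horizontal distance between any of button2, button3, button4 and kit below 0.105 m and horizontal distance between any of button2, button3, button5 and kit below 0.105 m and horizontal distance between any of button2, button4, button5 and kit below 0.105 m and horizontal distance between any of button3, button4, button5 and kit below 0.105 m and (horizontal distance between each of button1, button2 and kit above 0.105 m or horizontal distance between each of button1, button3 and kit above 0.105 m or horizontal distance between each of button1, button4 and kit above 0.105 m or horizontal distance between each of button1, button5 and kit above 0.105 m or horizontal distance between each of button2, button3 and kit above 0.105 m or horizontal distance between each of button2, button4 and kit above 0.105 m or horizontal distance between each of button2, button5 and kit above 0.105 m or horizontal distance between each of button3, button4 and kit above 0.105 m or horizontal distance between each of button3, button5 and kit above 0.105 m or horizontal distance between each of button4, button5 and kit above 0.105 m) and ((x of button1 in the frame of kit between -0.077 and 0.077 m and y of button1 in the frame of kit between -0.067 and 0.067 m and z of button1 in the frame of kit between -0.005 and 0.048 m) or (horizontal distance between button1 and tin below 0.066 m and z of button1 in the frame of tin below 0.042 m)) and ((x of button2 in the frame of kit between -0.077 and 0.077 m and y of button2 in the frame of kit between -0.067 and 0.067 m and z of button2 in the frame of kit between -0.005 and 0.048 m) or (horizontal distance between button2 and tin below 0.066 m and z of button2 in the frame of tin below 0.042 m)) and ((x of button3 in the frame of kit between -0.077 and 0.077 m and y of button3 in the frame of kit between -0.067 and 0.067 m and z of button3 in the frame of kit between -0.005 and 0.048 m) or (horizontal distance between button3 and tin below 0.066 m and z of button3 in the frame of tin below 0.042 m)) and ((x of button4 in the frame of kit between -0.077 and 0.077 m and y of button4 in the frame of kit between -0.067 and 0.067 m and z of button4 in the frame of kit between -0.005 and 0.048 m) or (horizontal distance between button4 and tin below 0.066 m and z of button4 in the frame of tin below 0.042 m)) and ((x of button5 in the frame of kit between -0.077 and 0.077 m and y of button5 in the frame of kit between -0.067 and 0.067 m and z of button5 in the frame of kit between -0.005 and 0.048 m) or (horizontal distance between button5 and tin below 0.066 m and z of button5 in the frame of tin below 0.042 m)) and x of relay1 in the frame of tray between -0.053 and 0.053 m and y of relay1 in the frame of tray between -0.088 and 0.088 m and z of relay1 in the frame of tray between -0.005 and 0.035 m and x of relay2 in the frame of tray between -0.053 and 0.053 m and y of relay2 in the frame of tray between -0.088 and 0.088 m and z of relay2 in the frame of tray between -0.005 and 0.035 m and x of relay3 in the frame of tray between -0.053 and 0.053 m and y of relay3 in the frame of tray between -0.088 and 0.088 m and z of relay3 in the frame of tray between -0.005 and 0.035 m and linear speed of each of button1, button2, button3, button4, button5, relay1, relay2, relay3 below 0.03 m/s); the robot touches nothing.
It fails at once if the flipper bracket is pushed more than 4 cm from its place (distance of bracket from where it was at the start of the episode above 0.04 m).
It fails at once if the ball guide is pushed more than 4 cm from its place (distance of guide from where it was at the start of the episode above 0.04 m).
It fails at once if the screwdriver is pushed more than 4 cm from its place (distance of driver from where it was at the start of the episode above 0.04 m).
Of button1, button2, button3, button4, button5 only 4 to 5 are there at a start; the rules pass over those that are not, and their reading is None.
Of relay1, relay2, relay3 only 2 to 3 are there at a start; the rules pass over those that are not, and their reading is None.
At some moment in a run one of button1, button2, button3, button4, button5, relay1, relay2, relay3 may be knocked a few centimetres aside while the robot is not near it.
Once in a run the grip may slacken for a moment while it holds something.
It also fails if it takes over 210 s, if anything falls off the work surface, if the arm or the gripper's body presses on something with over 40 N, if the wrist force passes 120 N, or if a joint passes its speed limit or range.

## Working session

There is one attempt and no reset: what is moved stays moved. The work goes in short steps, each a Python script; the robot and the scene stay as the last script left them, time stands still between calls to the robot, and variables do not carry over. Pictures are saved under pics/ and viewed, at most 14 in all, crops included, and the job is handed in when it is done.

```bash
ls; mkdir -p pics; python3 - <<'E'
from bench import *
import cv2,numpy as np
for n in("top","side"):
    p,d=snapshot(n); cv2.imwrite(f"pics/{n}0.png",p[:,:,::-1]); np.savez(f"pics/{n}0.npz",p=p,d=d)
    c=calibration(n); print(n,c["fovy"],c["cx"],c["cy"],np.round(c["cam_to_world"],3).tolist(), (d>0).mean())
print(robot.current_time_s(),robot.current_tool_rot(),robot.grip_point_offset)
E
```

```text
pics
top 43.33380563142448 282.3285148126264 208.025855570902 [[-0.015, -0.995, 0.103, 0.323], [-1.0, 0.017, 0.015, -0.084], [-0.017, -0.103, -0.995, 1.339], [0.0, 0.0, 0.0, 1.0]] 0.9958801020408163
side 47.85381239472523 272.7646764031481 206.8116530451702 [[0.724, -0.369, 0.583, -0.314], [-0.69, -0.407, 0.599, -0.879], [0.017, -0.835, -0.549, 0.817], [0.0, 0.0, 0.0, 1.0]] 0.9870408163265306
0.1 [-1.79902981e+02 -2.03710939e-03  1.54058769e+02] 0.0188
```

View pics/top0.png

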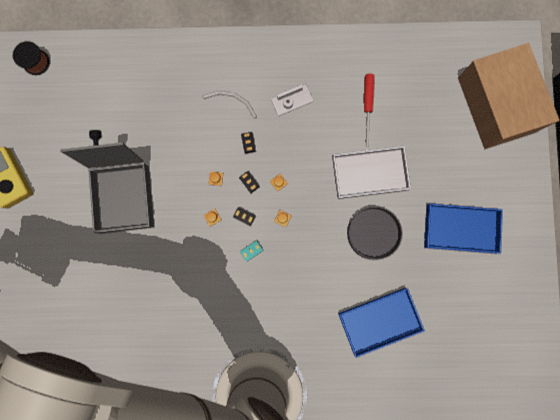

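View pics/side0.png

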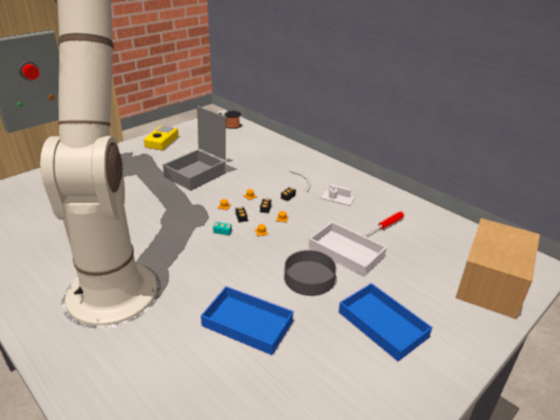

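Top view shows four amber buttons at (216,178), (279,181), (212,217) and (283,218), and relays at (248,143), (249,182) and (244,216). The turquoise decoy is at (252,250). The kit is at (122,197), the tin at (374,232) and the tray at (371,172). The side view shows the same four buttons and three relays, and the lid is upright.

```bash
cat > h.py <<'E'
import cv2,numpy as np
from bench import *
def cloud(name,p=None,d=None):
    """picture, world points HxWx3 (nan where no depth) of a fixed camera"""
    if p is None: p,d=snapshot(name)
    c=calibration(name); f=210/np.tan(np.radians(c["fovy"]/2)); T=np.array(c["cam_to_world"])
    v,u=np.mgrid[:420,:560]; d=np.where(d>0,d,np.nan)
    P=np.stack([(u-c["cx"])/f*d,(v-c["cy"])/f*d,d],-1)
    return p,P@T[:3,:3].T+T[:3,3]
def blobs(mask,P,minpx=15):
    n,l,s,c=cv2.connectedComponentsWithStats(mask.astype(np.uint8))
    return [(c[i],s[i,4],P[l==i]) for i in range(1,n) if s[i,4]>=minpx]
def masks(p,P):
    h=cv2.cvtColor(p,cv2.COLOR_RGB2HSV); H,S,V=[h[...,i].astype(int) for i in range(3)]; z=P[...,2]
    inr=(P[...,0]>.3)&(P[...,0]<.9)&(np.abs(P[...,1])<.55)
    return dict(button=(H>8)&(H<24)&(S>150)&(V>90)&inr, dark=(V<90)&(z>.012)&(z<.035)&inr,
                turq=(H>75)&(H<95)&(S>120)&inr)
def rect(q):
    (c,wh,a)=cv2.minAreaRect((q[:,:2]*1000).astype(np.float32)); 
    if wh[0]<wh[1]: wh=wh[::-1]; a+=90
    return np.round(c,0),np.round(wh,0),round((a+90)%180-90,1)   # a: yaw of the long side
E
python3 - <<'E'
from h import *
for n in("top","side"):
    z=np.load(f"pics/{n}0.npz"); p,P=cloud(n,z["p"],z["d"])
    for k,m in masks(p,P).items():
        for c,a,q in blobs(m,P):
            q=q[~np.isnan(q).any(1)]; 
            if len(q)<8: continue
            print(n,k,np.round(c),a,*rect(q),"top z",np.round(np.percentile(q[:,2],[5,50,95]),3))
    if n=="top":
        for nm,(u,v),r in(("kit",(122,197),50),("tin",(374,232),35),("tray",(371,172),48)):
            w=P[v-r:v+r,u-r:u+r].reshape(-1,3)
            for lo,hi in((.002,.015),(.028,.036),(.037,.046),(.046,.054),(.07,.3)):
                q=w[(w[:,2]>lo)&(w[:,2]<hi)]
                if len(q)>15: print(nm,lo,hi,len(q),*rect(q),np.median(q,0).round(3))
        z=P[...,2]; cv2.imwrite("pics/zmap.png",cv2.resize(np.clip(z*2500,0,255)[100:300,40:440].astype(np.uint8),(800,400)))
E
```

```text
top button [215. 178.] 136 [541. 107.] [31. 31.] -8.2 top z [0.003 0.02  0.028]
top button [278. 182.] 126 [528. -55.] [31. 30.] 35.6 top z [0.003 0.021 0.028]
top button [212. 217.] 122 [441. 116.] [30. 30.] 33.0 top z [0.002 0.017 0.027]
top button [282. 217.] 104 [437. -63.] [29. 29.] 64.3 top z [0.002 0.02  0.027]
top dark [466.  92.] 138 [ 746. -537.] [101.   7.] 16.4 top z [0.013 0.023 0.034]
top dark [248. 143.] 166 [629.  21.] [51. 29.] 9.8 top z [0.019 0.023 0.028]
top dark [404. 166.] 17 [ 563. -372.] [33.  2.] 7.3 top z [0.014 0.022 0.028]
top dark [149. 195.] 143 [497. 271.] [156.   3.] 5.7 top z [0.013 0.023 0.033]
top dark [102. 192.] 267 [519. 383.] [195.  95.] -35.3 top z [0.014 0.024 0.033]
top dark [249. 182.] 161 [527.  19.] [50. 29.] 35.9 top z [0.02  0.024 0.029]
top dark [406. 180.] 17 [ 526. -377.] [32.  2.] 6.3 top z [0.013 0.018 0.024]
top dark [427. 219.] 51 [ 425. -424.] [73.  3.] -5.5 top z [0.013 0.02  0.027]
top dark [244. 216.] 158 [441.  32.] [50. 28.] 61.2 top z [0.021 0.024 0.028]
top dark [393. 225.] 106 [ 407. -329.] [120.  46.] 21.1 top z [0.014 0
[... 1839 characters left out ...]
ide dark [207. 176.] 210 [497. 272.] [161.  13.] 5.6 top z [0.013 0.023 0.034]
side dark [167. 173.] 29 [406. 380.] [39.  8.] 88.4 top z [0.012 0.021 0.034]
side dark [288. 194.] 56 [622.  10.] [47. 23.] -22.9 top z [0.012 0.019 0.025]
side dark [266. 206.] 52 [524.  13.] [45. 25.] 34.8 top z [0.014 0.022 0.025]
side dark [240. 215.] 63 [435.  28.] [48. 27.] 60.8 top z [0.012 0.022 0.026]
side dark [311. 259.] 330 [ 423. -270.] [124.  57.] -56.0 top z [0.014 0.024 0.034]
side dark [309. 286.] 345 [ 361. -323.] [124.  48.] -44.5 top z [0.013 0.024 0.034]
side turq [222. 229.] 136 [351.   9.] [45. 29.] -60.0 top z [0.006 0.018 0.026]<stdin>:15: RuntimeWarning: invalid value encountered in cast
```

View pics/zmap.png

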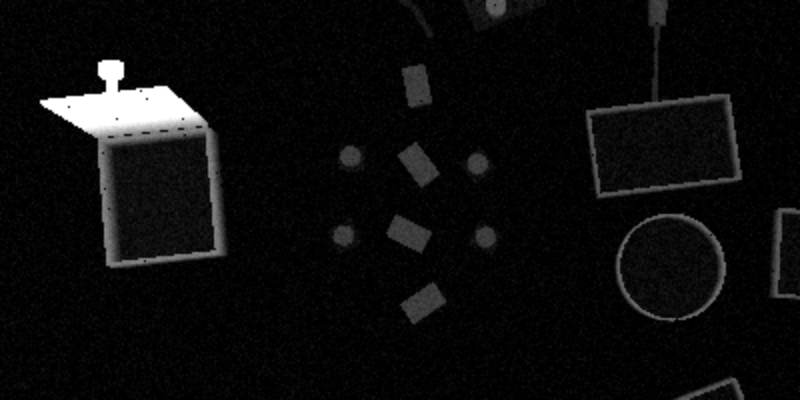

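The height map shows the kit, tray and tin rims, and tops at about 24 mm for the buttons and relays; both cameras agree. Next I'll fit the containers and do the first pick.

```bash
cat >> h.py <<'E'
def near(y,ref=None):
    """tool yaw y or y+180: the one whose last joint stays nearest"""
    return y
def down(y): return [180,0,y]
def ik_yaw(pos,y):
    """of the two equal yaws take the one with the least joint travel and margin on the last joint"""
    q0=np.array(robot.current_joint_pos()); best=None
    for a in(y,y+180):
        a=(a+180)%360-180; q=solve_ik(pos,down(a))
        if q is None: continue
        c=np.abs(np.array(q)-q0).max()+(200 if abs(q[6])>140 else 0)
        if best is None or c<best[0]: best=(c,a)
    return best[1]
def locate():
    """buttons [x,y] and relays [x,y,yaw] (m, deg) still lying in the field, from the top camera"""
    p,P=cloud("top"); m=masks(p,P); B=[];R=[]
    for c,a,q in blobs(m["button"],P,40):
        q=q[(q[:,2]>.015)]
        if len(q)>20: B.append(np.r_[(q[:,:2].min(0)+q[:,:2].max(0))/2])
    for c,a,q in blobs(m["dark"],P,60):
        ct,wh,an=rect(q)
        if 40<wh[0]<60 and 20<wh[1]<38: R.append(np.r_[ct/1000,an])
    out=lambda o: -.2<o[1]<.24
    return [b for b in B if out(b)],[r for r in R if out(r)],p,P
def grab(x,y,yaw,tipz,opening,w):
    """pick at x,y with tool yaw; True if held (width near w, m)"""
    yaw=ik_yaw([x,y,.16],yaw)
    fingers.set_gripper(opening)
    robot.move_pose([x,y,.12],down(yaw))
    hit=robot.move_straight([x,y,tipz],vel=.12,until_force=12)
    if hit: print("hit",robot.current_tcp_pos(),robot.current_force())
    fingers.set_gripper(0.0)
    robot.move_straight([x,y,.16],vel=.2)
    return held(w)
def held(w):
    g=robot.current_width()*.092
    print("width mm",round(g*1000,1),"force",np.round(robot.current_grip_force(),1),"t",round(robot.current_time_s(),1)); return abs(g-w)<.006
def put(x,y,yaw,tipz,opening,w,via=None):
    yaw=ik_yaw([x,y,.2],yaw)
    if via is not None: robot.move_pose([*via,.17],down(yaw)); robot.move_straight([x,y,.17],vel=.3)
    else: robot.move_pose([x,y,.17],down(yaw))
    ok=held(w)
    if not ok: return False
    if robot.move_straight([x,y,tipz],vel=.15,until_force=12): print("hit",robot.current_tcp_pos())
    fingers.set_gripper(opening)
    robot.move_straight([x,y,.17],vel=.25)
    if via is not None: robot.move_straight([*via,.17],vel=.3)
    return True
E
python3 - <<'E'
import re;s=open('h.py').read();i=s.index("def near");j=s.index("def down");open('h.py','w').write(s[:i]+s[j:])
E
python3 - <<'E'
from h import *
z=np.load("pics/top0.npz"); p,P=cloud("top",z["p"],z["d"])
for c,a,q in blobs((P[...,2]>.027)&(P[...,2]<.047)&(P[...,1]<-.2)&(P[...,1]>-.4)&(P[...,0]>.3)&(P[...,0]<.65),P,60):
    print(a,np.round(c),*rect(q), [np.round(v,1) for v in cv2.minEnclosingCircle((q[:,:2]*1000).astype(np.float32))])
# lid plane
m=(P[...,2]>.08)&(P[...,2]<.2)&(abs(P[...,1]-.348)<.05)&(abs(P[...,0]-.6)<.08); q=P[m]
print("lid x(z):",np.polyfit(q[:,2],q[:,0],1), q[:,2].max())
m=(P[...,2]>.06)&(abs(P[...,1]-.348)<.2)&(P[...,0]>.57)&(P[...,0]<.75); q=P[m]
print("lid top",q[q[:,2]>.19].mean(0) if (q[:,2]>.19).any() else 0,"knob",q[q[:,0]>.61].mean(0),q[:,0].max(),q[:,2].max())
B,R,_,_=locate(); print(B,R)
x,y,a=R[1]; print(grab(x,y,a,.004,.55,.030), robot.current_tcp_pos())
E
```

```text
404 [377. 172.] [ 545. -288.] [181. 111.] -84.0 [array([ 543.7, -288. ]), np.float64(103.4)]
293 [377. 232.] [ 392. -291.] [131. 130.] -73.3 [array([ 391.9, -290.9]), np.float64(66.1)]
lid x(z): [0.2401361  0.54504165] 0.1999062022771445
lid top [0.58366305 0.34827589 0.20322457] knob [0.61726557 0.34903917 0.18852829] 0.6261680013719588 0.21523008174598957
[array([0.53962142, 0.10543806]), array([ 0.52649212, -0.05518757]), array([0.43851313, 0.11516571]), array([ 0.4344156 , -0.06382851])] [array([0.629, 0.021, 9.2  ]), array([5.28e-01, 1.90e-02, 3.58e+01]), array([4.4e-01, 3.3e-02, 6.2e+01])]
width mm 29.8 force 30.0 t 5.7
True [0.52694682 0.01895821 0.15885393]
```

```bash
cat >> h.py <<'E'
def frame(c,yaw,x,y):
    a=np.radians(yaw); return np.array(c)+[x*np.cos(a)-y*np.sin(a),x*np.sin(a)+y*np.cos(a)]
TRAY=([.545,-.288],6.0); TIN=[.392,-.291]; KIT=([.490,.340],5.5)
def relay_to(y): return put(*frame(*TRAY,0,y),96,.011,.55,.030)
def button_kit(x,y): return put(*frame(*KIT,x,y),5.5,.017,.45,.026,via=frame(*KIT,min(x,-.01),-.17))
E
python3 - <<'E'
from h import *
print(relay_to(-.058))
for s in(0,.058):
    B,R,_,_=locate(); print("relays",len(R),"buttons",len(B))
    if not R: break
    r=min(R,key=lambda r:r[0]); print(r)
    if not(grab(*r,.004,.55,.030) and relay_to(s)): print("LOST"); break
p,_=snapshot("top"); cv2.imwrite("pics/a.png",p[:,:,::-1]); print(robot.current_time_s())
E
```

```text
width mm 29.7 force 30.0 t 7.1
True
relays 2 buttons 4
[4.40e-01 3.20e-02 6.09e+01]
width mm 29.9 force 30.0 t 13.9
width mm 29.7 force 30.0 t 15.2
relays 1 buttons 4
[ 0.629  0.02  10.2  ]
width mm 29.4 force 30.0 t 21.8
width mm 30.1 force 30.0 t 22.8
25.425
```

View pics/a.png

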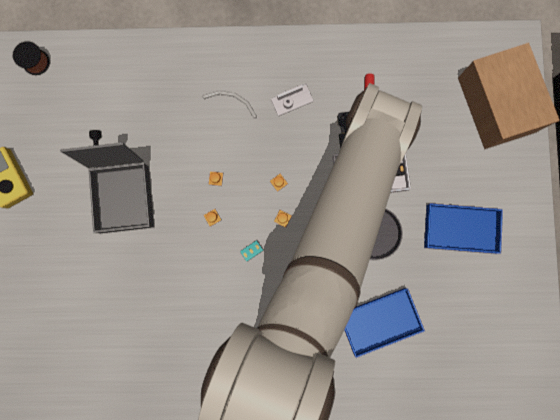

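All three relays have been moved. The area the arm was hiding is empty, so there are four buttons at the same pixels as before. One goes to the tin and three to the kit.

```bash
python3 - <<'E'
from h import *
def pick():
    B,R,_,_=locate(); print("relays",len(R),"buttons",np.round(B,3).tolist())
    b=min(B,key=lambda b:b[1]); return grab(*b,5.5 if len(B)<4 else 0,.008,.6,.026)
ok=pick() and put(*TIN,0,.015,.45,.026)
for s in((-.05,-.015),(-.01,.02),(.03,-.015)):
    if not(ok and pick() and button_kit(*s)): print("LOST"); break
p,_=snapshot("top"); cv2.imwrite("pics/b.png",p[:,:,::-1]); print(robot.current_time_s(),robot.current_tcp_pos())
E
```

```text
relays 0 buttons [[0.539, 0.105], [0.527, -0.055], [0.439, 0.115], [0.435, -0.064]]
width mm 25.4 force 30.0 t 29.4
width mm 25.3 force 30.0 t 30.3
relays 0 buttons [[0.54, 0.106], [0.527, -0.055], [0.439, 0.115]]
width mm 25.3 force 30.0 t 37.0
width mm 25.2 force 30.0 t 38.6
relays 0 buttons [[0.54, 0.104], [0.436, 0.106]]
width mm 25.3 force 30.0 t 45.3
width mm 24.9 force 30.0 t 46.5
relays 0 buttons [[0.438, 0.115]]
width mm 25.0 force 30.0 t 53.3
width mm 25.0 force 30.0 t 54.4
57.6 [0.4957169  0.17067379 0.16905319]
```

View pics/b.png

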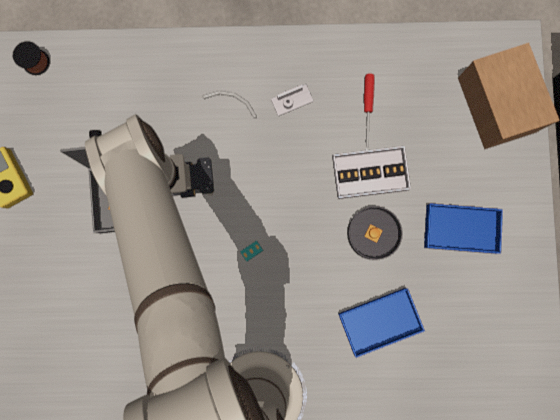

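Tray holds three relays at about (371,172) and the tin one button at (374,233); the kit is hidden by the arm. I'll move toward the back of the lid and check the kit before closing.

```bash
python3 - <<'E'
from h import *
fingers.set_gripper(0.0)
y=robot.current_tool_rot()[2]; print(y)
robot.move_straight([*frame(*KIT,0,-.19),.3],vel=.25)
robot.move_pose([*frame(*KIT,.17,-.22),.3],down(ik_yaw([*frame(*KIT,.17,-.22),.3],5.5)))
p,P=cloud("top"); cv2.imwrite("pics/c.png",cv2.resize(p[110:260,40:240,::-1],(800,600)))
s,_=snapshot("side"); cv2.imwrite("pics/d.png",cv2.resize(s[80:230,120:320,::-1],(800,600)))
m=(P[...,2]>.05)&(abs(P[...,1]-.348)<.08)&(P[...,0]>.56)&(P[...,0]<.64)&(P[...,2]<.25); q=P[m]; print(q.max(0) if len(q) else 0)
print(robot.current_time_s(),robot.current_tcp_pos(),robot.current_force())
E
```

```text
-174.5048452497566
[0.62570628 0.41926562 0.21598707]
59.9083 [0.67869199 0.13846728 0.29952574] [-0.39213807 -0.17572257  1.18470311]
```

View pics/c.png

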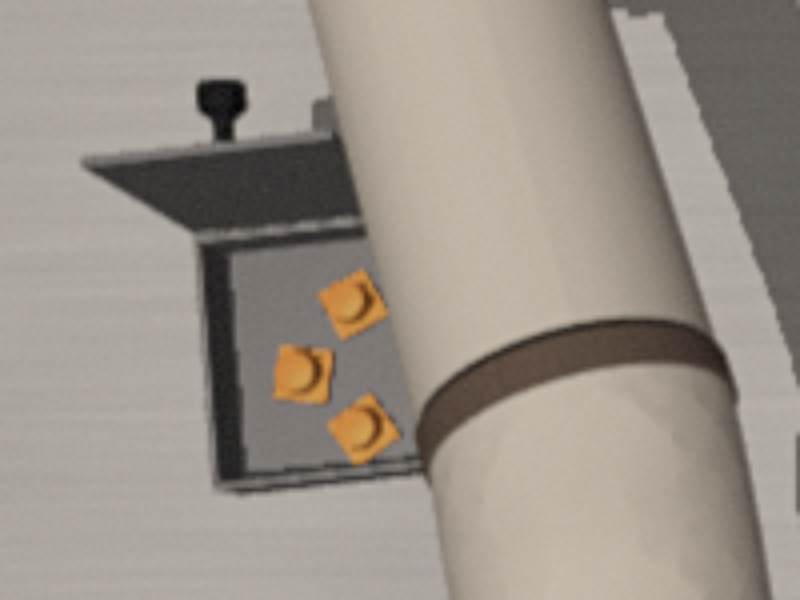

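View pics/d.png

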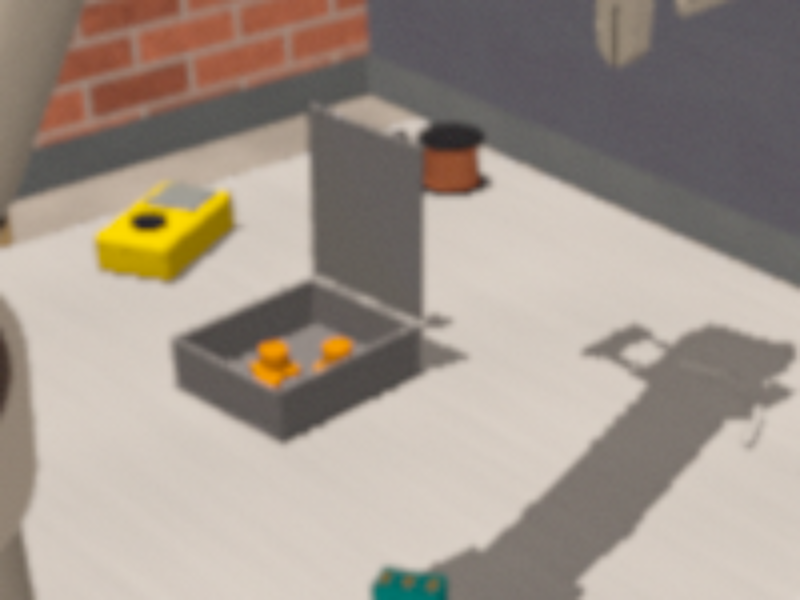

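Three buttons lie flat in the kit, at crop pixels (352,302), (303,373) and (364,428). The lid leans slightly back, with the knob at (222,105). Closing the lid from behind now.

```bash
python3 - <<'E'
from h import *
yo=-.045; r=.13; t=.006
def P3(x,z): return [*frame(*KIT,x,yo),z]
robot.move_straight([*frame(*KIT,.18,-.2),.18],vel=.2)
robot.move_straight(P3(.18,.18),vel=.2)
f0=np.array(robot.current_force())
for th in np.arange(1.85,-.01,-.12).tolist()+[0]:
    x=.08-r*np.cos(th)+(t+.010)*np.sin(th); z=.05+r*np.sin(th)+t*np.cos(th)
    try: h=robot.move_straight(P3(x,z),vel=.08,until_force=30)
    except robot.MotionError as e: print("ERR",th,e); break
    print(round(th,2),np.round(robot.current_force()-f0,1),h)
    if h: break
print(robot.current_tcp_pos(),robot.current_time_s())
s,_=snapshot("side"); cv2.imwrite("pics/e.png",cv2.resize(s[80:230,120:320,::-1],(800,600)))
E
```

```text
1.85 [-0.9  1.4 -0.9] False
1.73 [-1.7 -0.2 -1.5] False
1.61 [-1.4  0.8 -0.6] False
1.49 [-0.7  0.5 -1. ] False
1.37 [-1.   0.8 -1.2] False
1.25 [-1.7  0.7 -0.8] False
1.13 [-0.9  0.8 -0.2] False
1.01 [-0.5  0.8 -1.4] False
0.89 [-0.   0.8 -1.1] False
0.77 [-0.5  1.3  0.4] False
0.65 [-2.2  0.9 -0.3] False
0.53 [-0.5  0.4 -0.9] False
0.41 [-0.8  1.4 -1. ] False
0.29 [-1.1  0.9 -1.2] False
0.17 [-1.4 -0.  -0.8] False
0.05 [-1.5  1.4 -0.8] False
0 [-0.5  1.5  3.3] False
[0.44576584 0.29122742 0.05678223] 67.8333
```

View pics/e.png

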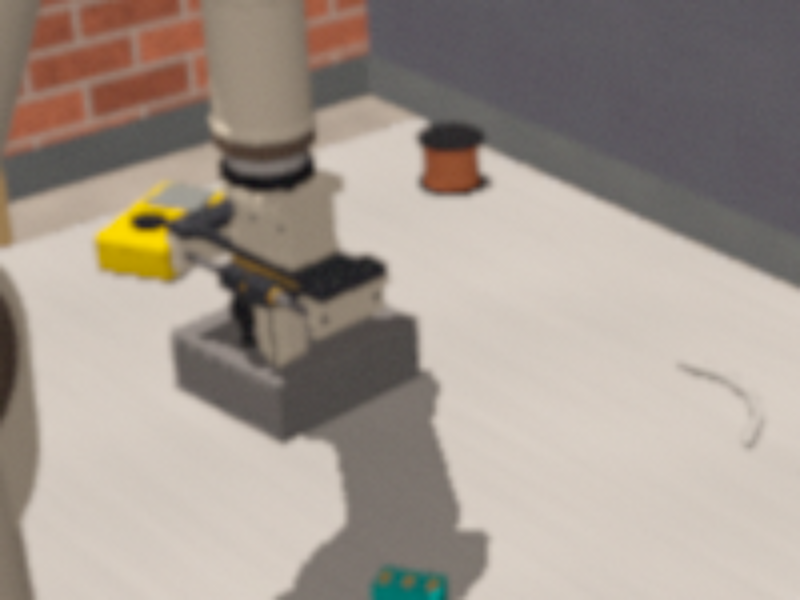

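The lid has folded down under the gripper (crop centre (300,320)). I'll press it firmly, retreat and measure.

```bash
python3 - <<'E'
from h import *
p=robot.current_tcp_pos()
print(robot.move_straight([p[0],p[1],.05],vel=.03,until_force=20),robot.current_tcp_pos(),robot.current_force())
q=robot.current_tcp_pos()
robot.move_straight([q[0],q[1],.25],vel=.15)
robot.move_pose([.45,0.0,.25],down(robot.current_tool_rot()[2]))
p,P=cloud("top"); cv2.imwrite("pics/f.png",p[:,:,::-1])
i=P[(abs(P[...,0]-.47)<.05)&(abs(P[...,1]-.34)<.055)&(P[...,2]<.2)]
A=np.c_[i[:,:2]-[.57,.348],np.ones(len(i))]; c=np.linalg.lstsq(A,i[:,2],rcond=None)[0]; print("lid slope,z:",c,np.median(i[:,2]))
print(robot.current_time_s())
E
```

```text
True [0.44586583 0.29120196 0.05658081] [-4.14519269 -2.73542869 15.42636671]
lid slope,z: [-0.09796971 -0.00889099  0.04979154] 0.05722930919405744
70.7083
```

View pics/f.png

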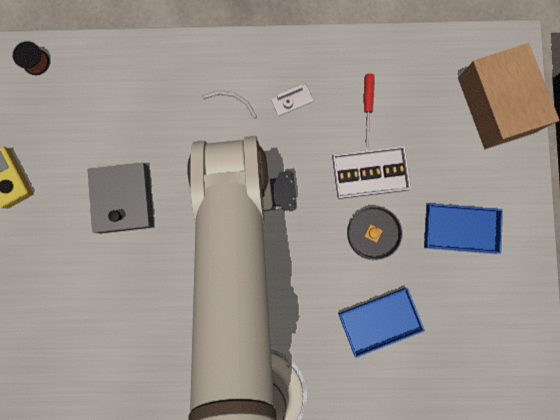

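The lid lies flat over the kit, with the knob at (115,216) spoiling the fit. I'll refit without it, then hand in if it's shut.

```bash
python3 - <<'E'
from h import *
p,P=cloud("top")
i=P[(abs(P[...,0]-.49)<.065)&(abs(P[...,1]-.34)<.055)&(P[...,2]<.066)&~((abs(P[...,1]-.335)<.035)&(P[...,0]<.47))]
A=np.c_[i[:,:2]-[.57,.348],np.ones(len(i))]; c=np.linalg.lstsq(A,i[:,2],rcond=None)[0]; print("slope",c,len(i))
if abs(c[0])<.04: print(finish_job(),robot.current_time_s())
E
```

```text
slope [-0.00108914 -0.00035204  0.05692232] 1801
the job is handed in; nothing more can be done
the job is handed in; nothing more can be done
```

The job is handed in: three buttons are in the kit box with the lid shut (measured slope about 0.001 rad), the fourth and only other button is in the tin, all three relays are in the tray, and the bystanders look untouched.

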